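# Change over the drying cabinets

## Robot

A 6-joint arm with a two-finger parallel gripper is mounted at the origin on a cart in front of the work surface, level with it; the furniture and walls round the work are solid. World frame = base frame: x ahead of the robot, y to its left, z up, the work surface at z = 0. Lengths are in m, angles in rad, forces in N, time in s.
With the tool pointing down it reaches from about 0.325 to 0.775 m from the base axis. Payload 5.5 kg.
Tool frame: the origin (TCP) lies between the finger pads; the fingertips stand 8 mm ahead of it and the grasp point (between the pads) lies 11 mm behind it (tcp_to_tips is the distance from the TCP to the fingertips, in m); z points along the fingers, y is the line along which they close (so a half turn about z gives the same grasp; the last joint's range is limited). The gripper opens to 88 mm and grips with 3 to 60 N. Pads are 20 mm wide; open, the fingers measure 115 mm over their backs; the gripper's body (75 mm by 178 mm) begins 61 mm behind the grasp point.
Start: joints at [-1.21, 0.091, 1.231, -0, 1.82, -0.057], TCP at [0.243, -0.548, 0.231] pointing down, gripper open.
Joint ranges: [-2.87, 2.87], [-0.86, 2.18], [0.17, 2.46], [-1.51, 4.65], [0.06, 2.69], [-2.65, 2.65]. Speed limits (rad/s): [2.57, 2.57, 3.01, 3.14, 3.14, 3.14].

## Interface

Orientations are given as a unit quaternion [w, x, y, z].
In Python, from bench import * gives the robot as it stands. Calls block until the motion is done:
- move_to(position, orientation): joint-space move of the TCP to a pose.
- move_l(position, speed=0.15, orientation=None): straight line of the TCP; orientation=None keeps the orientation; speed is the mean speed in m/s.
- movej(angles): joint-space move.
- gripper_open() and close(): open the fingers fully, or close them until they stop; the grip force is fixed at half the most.
- hold(seconds).
- inverse_kinematics(position, orientation): joint angles nearest the present ones, or None.
- state(): the state.
- get_image(name): name is "scene" or "top" or "wrist"; returns a dict with "frame" (384x512x3 uint8, blue, green, red), "depth" (384x512 float32, m along the optical axis (not along the pixel's ray), 0 where there is no reading), "camera_matrix" (3x3 intrinsics, pixels), "view" (4x4, takes a point from world to camera coordinates). Camera axes: x right, y up, looking along -z (the intrinsics and any distortion apply to the point x, -y, -z); pixel columns grow to the right and rows downward; lengths in m; the calibration is good to about 2 mm. A picture is of the moment at which its call begins.
A pose or a line that the arm cannot do raises IKError and nothing moves.
- job_done(): hands the job in; it is judged then, once.
The state is a dict: "time": time; "joint_pos": joint angles; "dq": joint speeds; "joint_torque": joint torques, N m; "ee_pos": TCP position; "ee_rot": TCP orientation; "ft_force": force on the tool from outside, world axes, zero at the start; "moment": the same for the moment, N m; "finger_gap": finger opening in m; "finger_force": force on a finger pad.
Only numpy, scipy, OpenCV 4.12 (cv2) and the standard library are available. Lean on these libraries where they do the work, as an engineer would, in place of code of your own. Each camera call takes 0.05 s, during which the arm holds its last target. There are 200 camera calls.

## Task

Two small drying cabinets stand on the bench, a narrow one whose drop-down door was left hanging open and a wide one that is shut. First push the narrow cabinet's door up until it is fully shut, then pull the wide cabinet's door all the way down so that it can be loaded, and let go.

Things in the scene. Friction and masses are not known exactly. Their poses are not given: they have to be found in the camera images.
- narrow_dryer_door (a joint): Door of the narrow cabinet (white and grey box 100 wide x 140 deep x 130 mm high, metal door 90 high, 10 mm thick, facing the robot). Hinged at its bottom edge: 0 = upright, shut; grows as the top comes down towards the robot; 1.45 rad = fully down on its stop, nearly level, bar 56 mm up. Starts at 1.1 to 1.4. Stiff hinge (0.25 N m, 2 to 5 N at the bar): stays where left; no latch.
- narrow_dryer_bar (a point): Centre of the narrow door's grab bar: steel rod 10 mm thick, 58 mm of it free between two end posts, in the plane of the door, 40 mm beyond its top edge (35 mm clear gap). Door shut: 170 mm above the worktop, 40 mm above the roof. Axes turn with the door: y along the bar and hinge, level; z from hinge to bar (up when shut). Hinge axis: 130 mm from here against z, 40 mm above the worktop.
- wide_dryer_door (a joint): Door of the wide cabinet (white and grey box 150 wide x 140 deep x 130 mm high, metal door 90 high, 10 mm thick, facing the robot). Hinged at its bottom edge: 0 = upright, shut; grows as the top comes down towards the robot; 1.45 rad = fully down on its stop, nearly level, bar 56 mm up. Starts shut. Stiff hinge (0.25 N m, 2 to 5 N at the bar): stays where left; no latch.
- wide_dryer_bar (a point): Centre of the wide door's grab bar: steel rod 10 mm thick, 108 mm of it free between two end posts, in the plane of the door, 40 mm beyond its top edge (35 mm clear gap). Door shut: 170 mm above the worktop, 40 mm above the roof. Axes turn with the door: y along the bar and hinge, level; z from hinge to bar (up when shut). Hinge axis: 130 mm from here against z, 40 mm above the worktop.

How it is judged:
On the way, in this order (a step that is already met when the one before it is completed fails the run):
1. the narrow cabinet's door is pushed up shut (within 0.1 rad) while the wide one is still shut (within 0.15 rad) (value of joint narrow_dryer_door below 0.1 rad and value of joint wide_dryer_door below 0.15 rad), for 0.2 s.
2. the wide cabinet's door is pulled down to within 0.15 rad of its stop (value of joint wide_dryer_door above 1.3 rad), for 0.2 s.
At the end, for the whole second after the job is handed in: The narrow cabinet's door is shut within 0.1 rad (6 degrees) and the wide cabinet's door is down within 0.15 rad (9 degrees) of its stop, at rest (value of joint narrow_dryer_door below 0.1 rad and value of joint wide_dryer_door above 1.3 rad and velocity of joint wide_dryer_door between -0.05 and 0.05 rad/s); the robot touches nothing.
It also fails if it takes over 54 s, if anything falls off the work surface, if the arm or the gripper's body presses on something with over 40 N, if the wrist force passes 120 N, or if a joint passes its speed limit or range.

## Working session

There is one attempt and no reset: what is moved stays moved. The work goes in short steps, each a Python script; the robot and the scene stay as the last script left them, time stands still between calls to the robot, and variables do not carry over. Pictures are saved under pics/ and viewed, at most 10 in all, crops included, and the job is handed in when it is done.

```bash
mkdir -p pics
cat > h.py <<'E'
from bench import *
import numpy as np, cv2
def pts(im):
    d=im["depth"];K=np.array(im["camera_matrix"]);V=np.array(im["view"])
    v,u=np.mgrid[:d.shape[0],:d.shape[1]]
    c=np.stack([(u-K[0,2])/K[0,0]*d,-(v-K[1,2])/K[1,1]*d,-d,np.ones_like(d)],-1)
    p=(c@np.linalg.inv(V).T)[...,:3]; p[d==0]=np.nan
    return p
E
python3 - <<'E'
from h import *
for n in("scene","top"):
    im=get_image(n); cv2.imwrite(f"pics/{n}.png",im["frame"]); np.save(n+".npy",pts(im))
    print(n,np.linalg.inv(np.array(im["view"]))[:3,3])
print(state()["time"])
E
```

```text
scene [0.08365184 0.52300866 0.62317532]
top [0.56828858 0.1430741  1.00229829]
0.1
```

View pics/scene.png

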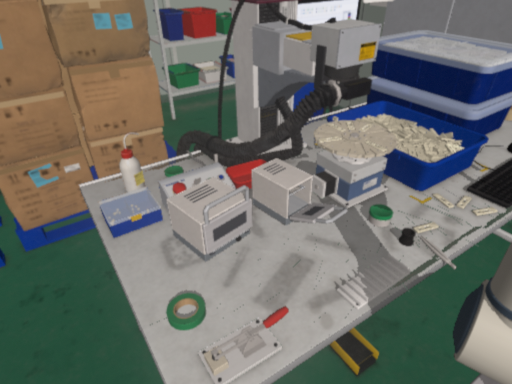

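View pics/top.png

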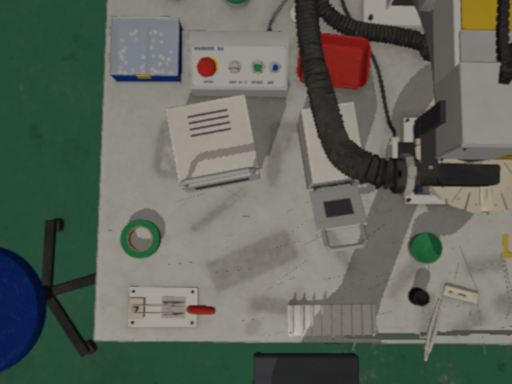

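Scene: the wide, shut cabinet is at top-image (215,140). The narrow one is at (330,150), with its door hanging open and its bar at about (347,238). A hose and a head hang near the narrow cabinet. Next I'll measure all of these.

Run:
```python
from h import *
T=np.load("top.npy");S=np.load("scene.npy")
np.set_printoptions(precision=3,suppress=True)
for n,P,L in(("top",T,[(347,243),(330,243),(362,243),(347,225),(340,205),(325,190),(357,185),(310,160),(340,110),(330,130),(212,178),(190,185),(255,177),(220,181),(180,150),(245,100),(172,110),(325,100),(350,150),(370,172),(400,175),(320,60),(470,175),(430,170),(420,60),(480,100),(333,60),(425,247),(205,67)]),
 ("scene",S,[(228,200),(206,213),(250,188),(225,205),(333,210),(320,215),(305,222),(350,190),(325,185),(280,190),(300,215),(345,60),(320,80),(350,150),(280,130)])):
    for u,v in L: print(n,u,v,P[v,u])
# clouds: bar strips
def line(P,box,zr,n):
    u0,u1,v0,v1=box;q=P[v0:v1,u0:u1].reshape(-1,3);q=q[(q[:,2]>zr[0])&(q[:,2]<zr[1])]
    m=np.median(q,0);w=np.linalg.svd(q-q.mean(0),full_matrices=False)[2][0];print(n,len(q),m,q.min(0),q.max(0),w,np.degrees(np.arctan2(w[1],w[0])))
line(T,(175,270,160,195),(.155,.19),"widebar")
line(S,(195,260,175,225),(.155,.19),"widebarS")
line(T,(315,375,225,250),(.05,.14),"narrowbar")
# obstacles over 0.2 in front of / above the cabinets
q=T.reshape(-1,3);q=q[q[:,2]>.2];print(len(q),q.min(0),q.max(0))
h,x,y=np.histogram2d(q[:,0],q[:,1],bins=[np.arange(.2,1.1,.05),np.arange(-.5,.6,.05)])
from scipy.stats import binned_statistic_2d as b
r=b(q[:,0],q[:,1],q[:,2],'min',bins=[x,y]).statistic
print("y",y[:-1]); 
for i in range(len(x)-1): print("x%.2f"%x[i],np.round(r[i],2))
```

```text
top 347 243 [ 0.556 -0.028  0.002]
top 330 243 [ 0.556  0.007 -0.001]
top 362 243 [ 0.558 -0.04   0.098]
top 347 225 [ 0.592 -0.015  0.081]
top 340 205 [ 0.631 -0.005  0.061]
top 325 190 [0.662 0.023 0.045]
top 357 185 [ 0.678 -0.05   0.001]
top 310 160 [0.709 0.061 0.13 ]
top 340 110 [0.804 0.005 0.128]
top 330 130 [0.733 0.043 0.271]
top 212 178 [0.669 0.235 0.173]
top 190 185 [0.661 0.28  0.13 ]
top 255 177 [0.682 0.163 0.084]
top 220 181 [0.669 0.226 0.126]
top 180 150 [0.725 0.3   0.131]
top 245 100 [0.82  0.182 0.128]
top 172 110 [0.8   0.316 0.13 ]
top 325 100 [0.794 0.045 0.225]
top 350 150 [0.692 0.023 0.33 ]
top 370 172 [0.656 0.003 0.366]
top 400 175 [ 0.65  -0.034  0.379]
top 320 60 [0.883 0.047 0.17 ]
top 470 175 [nan nan nan]
top 430 170 [ 0.658 -0.074  0.376]
top 420 60 [ 0.949 -0.187  0.003]
top 480 100 [ 0.719 -0.091  0.489]
top 333 60 [0.947 0.    0.002]
top 425 247 [ 0.55  -0.179  0.036]
top 205 67 [0.895 0.262 0.093]
scene 228 200 [0.708 0.208 0.134]
scene 206 213 [0.657 0.289 0.161]
scene 250 188 [0.894 0.032 0.003]
scene 225 205 [0.697 0.223 0.132]
scene 333 210
[... 1959 characters left out ...]

  nan  nan  nan  nan  nan  nan  nan]
x0.75 [ nan  nan  nan  nan  nan  nan  nan 0.44 0.35  nan 0.21 0.2   nan  nan
  nan  nan  nan  nan  nan  nan  nan]
x0.80 [ nan  nan  nan  nan  nan  nan 0.44 0.44 0.33  nan 0.2  0.2   nan  nan
  nan  nan  nan  nan  nan  nan  nan]
x0.85 [ nan  nan  nan  nan  nan  nan 0.45 0.44 0.3   nan  nan  nan  nan  nan
  nan  nan  nan  nan  nan  nan  nan]
x0.90 [ nan  nan  nan  nan  nan  nan  nan  nan 0.26  nan  nan  nan  nan  nan
  nan  nan  nan  nan  nan  nan  nan]
x0.95 [ nan  nan  nan  nan  nan  nan  nan  nan 0.26  nan  nan  nan  nan  nan
  nan  nan  nan  nan  nan  nan  nan]
x1.00 [nan nan nan nan nan nan nan nan nan nan nan nan nan nan nan nan nan nan
 nan nan nan]
```

```bash
cat >> h.py <<'E'
from scipy.spatial.transform import Rotation as R
def quat(z,y):
    z=z/np.linalg.norm(z); y=y-z*(y@z); y/=np.linalg.norm(y)
    q=R.from_matrix(np.c_[np.cross(y,z),y,z]).as_quat(); return list(q[[3,0,1,2]])
Z=np.array([0,0,1.])
E
python3 - <<'E'
from h import *
np.set_printoptions(precision=3,suppress=True)
rng=np.random.default_rng(0)
for n in("top","scene"):
    q=np.load(n+".npy").reshape(-1,3)
    q=q[(q[:,2]>.05)&(q[:,2]<.115)&(q[:,0]>.53)&(q[:,0]<.67)&(abs(q[:,1])<.075)]
    best=0
    for _ in range(1500):
        a,b,c=q[rng.choice(len(q),3,False)];m=np.cross(b-a,c-a);l=np.linalg.norm(m)
        if l<1e-5: continue
        m/=l;i=abs((q-a)@m)<.003
        if abs(m[2])>.6 and i.sum()>best: best=i.sum();I=i
    p=q[I];c=p.mean(0);m=np.linalg.svd(p-c,full_matrices=False)[2][2];m*=np.sign(m[2])
    h=np.cross(m,Z);h/=np.linalg.norm(h);d=np.cross(h,m);d*=np.sign(d[2])
    nn=np.array([d[0],d[1]]);print(n,len(q),best,"theta",np.arccos(d[2]),"hinge dir",h,"outdir",nn/np.linalg.norm(nn))
    s=(p-c)@d;t=(p-c)@h
    e=s>s.max()-.012; pl=s<s.max()-.05
    print("bar end s",np.percentile(s,99.5),"bar t",t[e].min(),t[e].max(),"plate t",np.percentile(t[pl],[1,99]))
    sc=np.percentile(s,99.5)-.005; tc=(t[e].min()+t[e].max())/2
    b=c+d*sc+h*tc; print("bar",b,"hinge",b-.13*d, "expected hinge z .04")
# roof of narrow: yaw check
q=np.load("top.npy").reshape(-1,3);q=q[(abs(q[:,2]-.13)<.006)&(abs(q[:,1])<.1)&(q[:,0]>.6)&(q[:,0]<.85)]
print(len(q),q.min(0),q.max(0)); 
r=cv2.minAreaRect(q[:,:2].astype(np.float32));print(r)
print(state()["ft_force"])
E
```

```text
top 2242 2043 theta 1.1826771589250875 hinge dir [ 0.158 -0.988  0.   ] outdir [-0.988 -0.158]
bar end s 0.07062373104841907 bar t -0.03926032511944475 0.041250659116986554 plate t [-0.047  0.048]
bar [ 0.552 -0.012  0.095] hinge [0.671 0.007 0.046] expected hinge z .04
scene 736 607 theta 1.187888149341583 hinge dir [ 0.193 -0.981  0.   ] outdir [-0.981 -0.193]
bar end s 0.06654193176888856 bar t -0.035612440195873604 0.04257708373620546 plate t [-0.043  0.053]
bar [ 0.552 -0.012  0.097] hinge [0.67  0.011 0.048] expected hinge z .04
1831 [ 0.668 -0.032  0.124] [0.819 0.079 0.135]
((0.743775486946106, 0.01944638043642044), (0.140103280544281, 0.100347600877285), 9.030010223388672)
[ 0.495 -0.157 -0.29 ]
```

```bash
cat >> h.py <<'E'
HN=np.array([.668,.008,.04]); ON=np.array([-.988,-.158,0]); ON/=np.linalg.norm(ON)
BW=np.array([.674,.228,.17]); OW=np.array([-.98,-.198,0]); OW/=np.linalg.norm(OW); HW=BW-.13*Z
bar=lambda H,O,t:H+.13*(np.sin(t)*O+np.cos(t)*Z)
def npose(t,p,back=0,s=1):
    z=-ON*np.cos(p)-Z*np.sin(p); y=s*(-ON*np.sin(p)+Z*np.cos(p))
    return list(bar(HN,ON,t)+z*(.006-back)),quat(z,y)
T0=1.185; P0=np.radians(32); P1=np.radians(52)
pp=lambda t:P1+(P0-P1)*t/T0
def wpose(off,zt,s=1): # closed vertical tool; off = outwards from hinge, zt = tip height
    c=HW+OW*off; return [c[0],c[1],zt+.008],quat(-Z,s*np.cross(Z,OW))
E
python3 - <<'E'
from h import *
np.set_printoptions(precision=2,suppress=True)
for s in(1,-1):
    for a in[(T0,P0,.13),(T0,P0,0)]+[(t,pp(t),0) for t in(.9,.6,.3,0)]+[(0,P1,.1)]:
        q=inverse_kinematics(*npose(*a,s)); print(s,a,None if q is None else np.array(q))
    for o in[(-.03,.2),(-.03,.143),(.07,.12),(.12,.2),(.128,.058)]:
        q=inverse_kinematics(*wpose(*o,s)); print("w",s,o,None if q is None else np.array(q))
E
```

```text
1 (1.185, np.float64(0.5585053606381855), 0.13) None
1 (1.185, np.float64(0.5585053606381855), 0) None
1 (0.9, np.float64(0.642457906936647), 0) [-0.28 -0.74  2.34  0.53  0.74 -0.68]
1 (0.6, np.float64(0.7308290083034484), 0) [-0.22 -0.6   2.16  0.39  0.81 -0.53]
1 (0.3, np.float64(0.8192001096702499), 0) [-0.17 -0.43  1.98  0.29  0.89 -0.43]
1 (0, np.float64(0.9075712110370514), 0) [-0.13 -0.26  1.81  0.21  0.96 -0.35]
1 (0, np.float64(0.9075712110370514), 0.1) [-0.17 -0.45  1.82  0.22  1.15 -0.35]
w 1 (-0.03, 0.2) [ 0.28  0.5   0.79 -0.    1.86  1.65]
w 1 (-0.03, 0.143) [ 0.28  0.48  0.9  -0.    1.75  1.65]
w 1 (0.07, 0.12) [ 0.29  0.21  1.28 -0.    1.65  1.66]
w 1 (0.12, 0.2) [ 0.29  0.07  1.3  -0.    1.78  1.67]
w 1 (0.128, 0.058) [ 0.3   0.08  1.53 -0.    1.53  1.67]
-1 (1.185, np.float64(0.5585053606381855), 0.13) None
-1 (1.185, np.float64(0.5585053606381855), 0) None
-1 (0.9, np.float64(0.642457906936647), 0) [-0.28 -0.74  2.34  0.53  0.74  2.46]
-1 (0.6, np.float64(0.7308290083034484), 0) [-0.22 -0.6   2.16  0.39  0.81  2.61]
-1 (0.3, np.float64(0.8192001096702499), 0) None
-1 (0, np.float64(0.9075712110370514), 0) None
-1 (0, np.float64(0.9075712110370514), 0.1) None
w -1 (-0.03, 0.2) [ 0.28  0.5   0.79 -0.    1.86 -1.49]
w -1 (-0.03, 0.143) [ 0.28  0.48  0.9  -0.    1.75 -1.49]
w -1 (0.07, 0.12) [ 0.29  0.21  1.28 -0.    1.65 -1.48]
w -1 (0.12, 0.2) [ 0.29  0.07  1.3  -0.    1.78 -1.48]
w -1 (0.128, 0.058) [ 0.3   0.08  1.53 -0.    1.53 -1.47]
```

```bash
cat >> h.py <<'E'
P0=np.radians(58); P1=np.radians(38)
E
python3 - <<'E'
from h import *
np.set_printoptions(precision=2,suppress=True)
for a in[(T0,P0,.13),(T0,P0,0),(T0,P0-.17,0)]+[(t,pp(t),0) for t in(.9,.6,.3,0)]+[(0,P1,.06),(0,P1,.1),(0,.6,0),(0,.6,.06)]:
    q=inverse_kinematics(*npose(*a)); print(np.round(a,2),None if q is None else np.array(q))
E
```

```text
[1.18 1.01 0.13] [-0.27 -0.76  2.06  0.23  1.33 -0.43]
[1.18 1.01 0.  ] [-0.19 -0.51  2.1   0.22  1.03 -0.42]
[1.18 0.84 0.  ] [-0.24 -0.65  2.25  0.34  0.88 -0.53]
[0.9  0.93 0.  ] [-0.2  -0.54  2.09  0.25  0.99 -0.43]
[0.6  0.84 0.  ] [-0.19 -0.52  2.07  0.29  0.92 -0.45]
[0.3  0.75 0.  ] [-0.18 -0.47  2.04  0.34  0.81 -0.48]
[0.   0.66 0.  ] [-0.17 -0.4   2.02  0.41  0.68 -0.53]
[0.   0.66 0.06] [-0.21 -0.58  2.07  0.4   0.81 -0.52]
[0.   0.66 0.1 ] [-0.24 -0.69  2.1   0.4   0.9  -0.51]
[0.  0.6 0. ] [-0.18 -0.43  2.07  0.49  0.61 -0.61]
[0.   0.6  0.06] [-0.22 -0.62  2.14  0.47  0.74 -0.58]
```

Run:
```python
from h import *
np.set_printoptions(precision=3,suppress=True)
p,q=npose(T0,P0,.11); move_to(p,q)
p,q=npose(T0,P0,0); move_l(p,.12)
s=state();print(s["time"],np.array(s["ee_pos"]),p,np.array(s["ft_force"]))
im=get_image("scene");cv2.imwrite("pics/s2.png",cv2.resize(im["frame"][120:270,210:410],None,fx=3.5,fy=3.5))
```

```text
3.2667 [ 0.552 -0.011  0.085] [np.float64(0.5522059528560627), np.float64(-0.010517671506823992), np.float64(0.083830328185279)] [0.183 0.76  0.427]
```

View pics/s2.png

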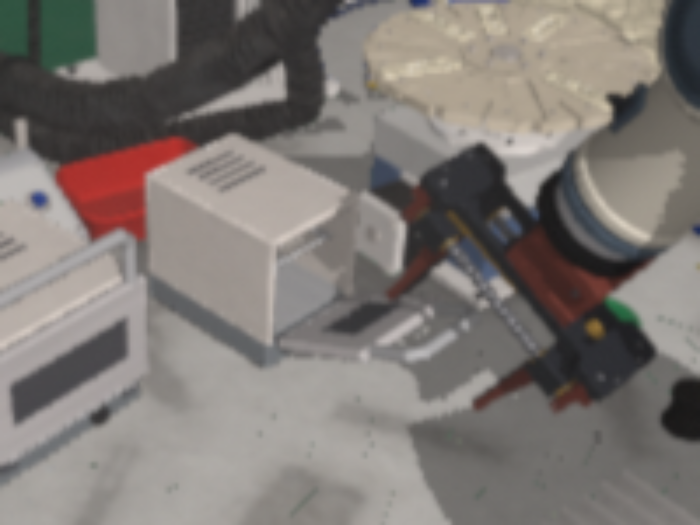

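The fingers, with tips at about (395,295) and (480,405), straddle the bar at about (440,345), and there is no contact force. Next I'll close on it and swing the door up.

Run:
```python
from h import *
np.set_printoptions(precision=3,suppress=True)
close(); s=state(); print(s["time"],s["finger_gap"],s["finger_force"],np.array(s["ft_force"]))
if .005<s["finger_gap"]<.02:
    for t in np.linspace(T0,0.0,9)[1:]:
        p,q=npose(t,pp(t)); move_l(p,.08,q)
        s=state(); f=np.array(s["ft_force"]); print(round(s["time"],2),round(t,2),s["finger_gap"],f)
        if np.linalg.norm(f)>45: break
im=get_image("scene");cv2.imwrite("pics/s3.png",cv2.resize(im["frame"][90:260,210:410],None,fx=3.5,fy=3.5))
```

```text
4.5083 0.008903388652737139 29.999508261680603 [ 3.175  0.211 -0.735]
4.9 1.04 0.008979966033218323 [-5.626 -1.275  0.912]
5.29 0.89 0.008966375721224567 [-4.847 -1.19   2.446]
5.68 0.74 0.00905123103076527 [ 0.19  -1.19   0.677]
6.08 0.59 0.009411028770722033 [ 1.113 -2.728  0.29 ]
6.47 0.44 0.009073042280637383 [ 2.419 -1.838 -2.051]
6.86 0.3 0.008796569112783365 [ 1.972 -3.419 -3.482]
7.25 0.15 0.00949237621761297 [ 1.167 -3.095 -1.856]
7.64 0.0 0.008975007212785874 [ 2.921 -4.273 -1.443]
```

View pics/s3.png

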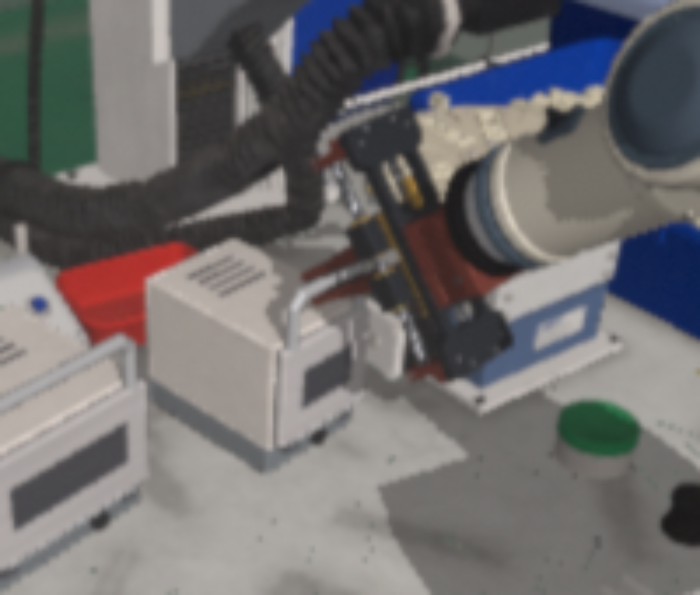

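The door is upright, with the bar gripped at about (345,265). I'll press 4 mm further to seat it, release, back out and check.

Run:
```python
from h import *
np.set_printoptions(precision=3,suppress=True)
p,q=npose(-.035,P1); move_l(p,.05,q); hold(.3)
s=state(); print(np.array(s["ft_force"]),np.array(s["ee_pos"])-p)
gripper_open(); print(np.array(state()["ft_force"]))
p,q=npose(0,P1,.09); move_l(p,.12)
p[2]+=.09; move_to(p,q)
s=state();print(s["time"],np.array(s["ft_force"]))
im=get_image("scene");P=pts(im)
q=P.reshape(-1,3);r=q-HN;o=r@ON;t=r@np.cross(Z,ON)
i=(abs(t)<.045)&(o>-.02)&(o<.05)
for a,b in((.05,.07),(.07,.1),(.1,.125),(.158,.18)):
    k=i&(q[:,2]>a)&(q[:,2]<b);print(a,k.sum(),np.percentile(o[k],[5,50,95]))
cv2.imwrite("pics/s4.png",im["frame"])
```

```text
[-18.443  -4.72    2.896] [-0.002  0.    -0.002]
[ 0.728 -0.913  0.407]
10.8917 [-0.647 -0.367 -0.462]
0.05 126 [0.002 0.004 0.005]
0.07 204 [0.002 0.004 0.005]
0.1 179 [0.002 0.004 0.005]
0.158 118 [-0.004  0.002  0.004]
```

View pics/s4.png

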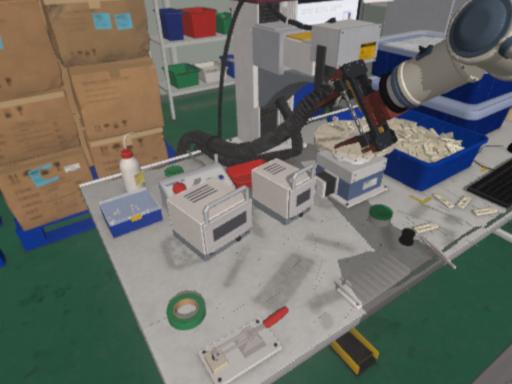

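The narrow door is shut, with its face vertical to 1 mm (bar around (300,180)). Now the wide door: hook the bar from behind, drag it forward, then press it down from above.

Run:
```python
from h import *
np.set_printoptions(precision=3,suppress=True)
def go(o,z,v=.12):
    p,q=wpose(o,z,-1); move_l(p,v,q)
def rep(n):
    s=state();f=np.array(s["ft_force"]);print(n,round(s["time"],2),f);return np.linalg.norm(f)
p,q=wpose(.10,.24,-1); move_to(p,q); close()
go(-.034,.215); go(-.034,.147,.08); rep("behind")
for t in np.linspace(0,.9,7):
    go(.13*np.sin(t)-.014,.04+.13*np.cos(t)-.022+.009*t,.06)
    if rep(round(t,2))>45: break
im=get_image("scene");cv2.imwrite("pics/s5.png",cv2.resize(im["frame"][100:290,130:350],None,fx=3,fy=3))
```

```text
behind 15.54 [ 0.784 -0.333  0.03 ]
0.0 16.02 [ 0.007  0.509 -0.171]
0.15 16.5 [0.46  1.182 0.016]
0.3 16.97 [ 0.052 -0.345 -0.56 ]
0.45 17.43 [0.5   1.157 0.4  ]
0.6 17.9 [ 0.572  0.04  -0.349]
0.75 18.36 [-0.313 -0.942  0.717]
0.9 18.82 [ 1.518  0.355 -1.483]
```

View pics/s5.png

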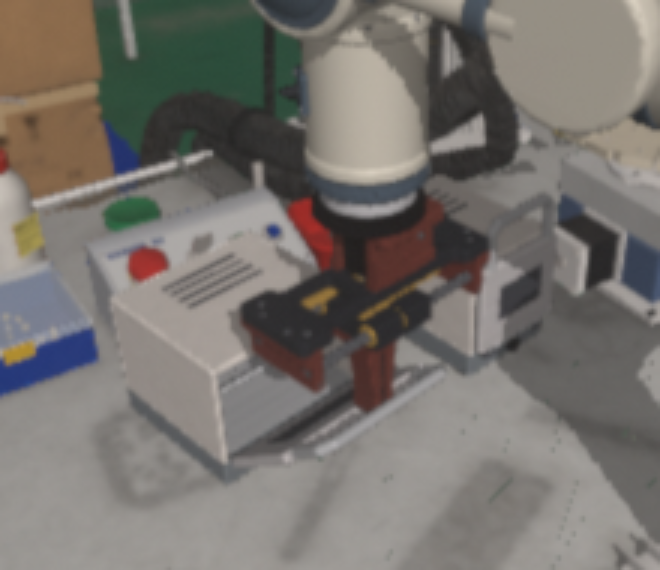

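The wide door is well down, and the fingers at (375,390) sit in the gap behind the bar. Next I'll lift out, press the bar down along its arc, retreat and check.

Run:
```python
from h import *
np.set_printoptions(precision=3,suppress=True)
def go(o,z,v=.12):
    p,q=wpose(o,z,-1); move_l(p,v,q)
def rep(n):
    s=state();f=np.array(s["ft_force"]);print(n,round(s["time"],2),f);return np.linalg.norm(f)
go(.085,.115,.05); go(.085,.17); go(.098,.17)
for t in np.r_[np.linspace(.85,1.45,7),1.49]:
    go(.13*np.sin(t),.04+.13*np.cos(t)+.005,.06)
    if rep(round(t,2))>40: break
hold(.3); rep("press")
go(.128,.2); go(.03,.33)
rep("away")
im=get_image("scene");q=pts(im).reshape(-1,3)
for n,H,O,w in(("narrow",HN,ON,.045),("wide",HW,OW,.065)):
    r=q-H;o=r@O;t=r@np.cross(Z,O)
    for a in((-.005,.01),(.03,.05),(.06,.08),(.12,.14)):
        k=(abs(t)<w)&(o>a[0])&(o<a[1])&(q[:,2]>.012)&(q[:,2]<.2);print(n,a,k.sum(),np.percentile(q[k,2],[5,50,95]) if k.sum() else "")
cv2.imwrite("pics/s6.png",im["frame"])
```

```text
0.85 20.86 [-0.391 -0.304  0.389]
0.95 21.23 [ 0.819  0.442 -0.907]
1.05 21.59 [ 0.313  1.017 -0.737]
1.15 21.96 [ 0.483 -0.741  0.31 ]
1.25 22.32 [-0.289  0.162 -0.009]
1.35 22.69 [0.803 0.333 0.273]
1.45 23.06 [1.631 0.303 2.647]
1.49 23.31 [-5.902 -0.977 19.607]
press 23.61 [-5.847 -1.625 19.745]
away 26.48 [-0.598  0.09   0.159]
narrow (-0.005, 0.01) 848 [0.043 0.104 0.175]
narrow (0.03, 0.05) 0 
narrow (0.06, 0.08) 0 
narrow (0.12, 0.14) 0 
wide (-0.005, 0.01) 146 [0.045 0.047 0.05 ]
wide (0.03, 0.05) 281 [0.051 0.053 0.055]
wide (0.06, 0.08) 310 [0.054 0.056 0.058]
wide (0.12, 0.14) 230 [0.057 0.061 0.064]
```

View pics/s6.png

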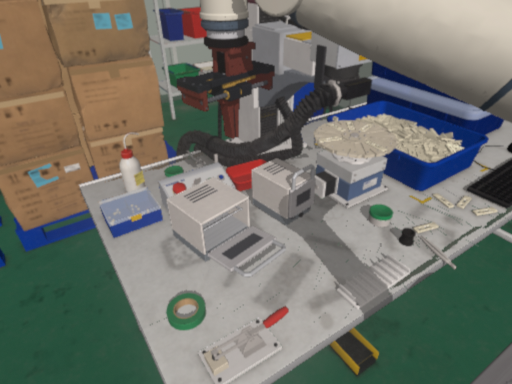

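The wide door is down on its stop: bar top 61 mm up, at about (265,255). The narrow door is still shut at about (298,192), and the arm is clear of everything.

```bash
python3 -c "
from bench import *
print(job_done())"
```

```text
the job is handed in; nothing more can be done
None
```

The narrow cabinet's door is fully shut, the wide cabinet's door is down on its stop and released, and the job was handed in at about 27 s of the 54 s; the hand-in call gave no verdict.

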